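# Free the jammed punch from the collet block

### The arm

A 6-joint arm with a two-finger parallel gripper is mounted at the origin on the work surface. World frame = base frame: x ahead of the robot, y to its left, z up, the work surface at z = 0. Lengths are in mm, angles in rad, forces in N, time in s.
With the tool pointing down it reaches from about 350 to 975 mm from the base axis. Payload 7.1 kg.
Tool frame: the origin (TCP) lies between the finger pads; the fingertips stand 17 mm ahead of it and the grasp point (between the pads) lies 2 mm behind it; z points along the fingers, y is the line along which they close (so a half turn about z gives the same grasp; the last joint's range is limited). The gripper opens to 88 mm and grips with 3 to 60 N. Pads are 20 mm wide; open, the fingers measure 115 mm over their backs; the gripper's body (75 mm by 178 mm) begins 61 mm behind the grasp point.
Start: joints at [1.224, 0.423, 1.63, -0, 1.089, -0.019], TCP at [201.194, 591.714, 239.675] pointing down, gripper open.
Joint ranges: [-3, 3], [-0.9, 2.11], [0.09, 2.58], [-1.31, 4.45], [0.11, 2.69], [-2.54, 2.54]. Speed limits (rad/s): [2.39, 2.39, 3.01, 3.14, 3.14, 3.14].

### API

Orientations are given as a rotation vector (axis times angle).
In Python, from workcell import ctrl gives the robot as it stands.
- The arm moves only by the shell command python3 jog.py 'ROWS' [OPENING]. ROWS is a JSON list of rows, 1 to 5 of them, each of 6 numbers: dx, dy, dz in mm, then a rotation vector rx, ry, rz in rad; each row shifts and turns the commanded pose from where the row before left it, along the tool's axes as they then stand; what a row does not reach is not made up. A row lasts 1/12 s, in which the tool goes at most 41.7 mm and 0.125 rad, less where a joint would pass 70% of its speed; a pose out of reach is approached as far as the arm can. OPENING is the finger opening in mm, set as the command begins (- or left out keeps the last). The fingers move at their own pace and stop on an object; the grip force is fixed at half the most. Time passes only in rows, so rows that do not move let the fingers close. It prints the time, the measured TCP pose, the force, the opening and the grip force at its end.
- ctrl.get_obs(): the state, without advancing time (a new reading comes with each control period).
- ctrl.get_image(name): name is "side" or "top" or "wrist"; returns a dict with "img" (480x640x3 uint8, red, green, blue), "fx", "fy", "cx", "cy" (pixels), "R" (3x3) and "t" (3): a world point X has camera coordinates R X + t. Camera axes: x right, y down, z forward; pixel columns grow to the right and rows downward; lengths in mm; the calibration is good to about 2 mm. A picture is of the moment at which its call begins. There is no depth.
- ctrl.close_job(): hands the job in; it is judged then, once.
The state is a dict: "t": time; "qpos": joint angles; "qvel": joint speeds; "joint_torque": joint torques, N m; "ee_pos": TCP position; "orientation": TCP orientation; "ft_force": force on the tool from outside, world axes, zero at the start; "moment": the same for the moment, N m; "width": finger opening in mm; "grasp_force": force on a finger pad.
Only numpy, scipy, OpenCV 4.12 (cv2) and the standard library are available. Lean on these libraries where they do the work, as an engineer would, in place of code of your own. Each camera call takes 0.05 s, during which the arm holds its last target. There are 200 camera calls.

### The job

The steel punch with the flat crossbar has jammed in its collet block. Work it free without lifting the block out of its wooden nest (a straight pull brings the block up with it, so twist the punch back and forth as you draw it out little by little), then stand it upright on the cork disc in the free compartment of the tray and let go. Leave the two ball-headed punches, the brick and the jar where they are.

Things in the scene. Friction and masses are not known exactly. Their poses are not given: they have to be found in the camera images.
- punch: the jammed dark steel punch, loose, 0.25 kg, 78 mm tall. Origin at the centre of its round foot, z up its axis. From the foot: shank 24 mm in diameter, 45 mm long; neck 12 mm in diameter; flat crossbar from 58 to 78 mm above the foot, 40 mm long along the punch's x, 14 mm thick along its y. It starts upright, its lowest 24 mm in the block's bore; no thread, turns freely either way
- punch_bar (a point): centre of the punch's crossbar, 68 mm above its foot, axes as the punch
- block: square steel collet block, 74 x 74 x 30 mm, about 1 kg, loose, lying in the nest. Origin at the centre of its underside. Its round bore, 24 mm deep and open at the top, is lined with four sprung brass jaws that grip the punch's shank. A straight pull takes about 16 to 25 N to slide the punch, more than the block weighs, so it lifts the block along with the punch
- nest: plywood board 112 x 112 x 8 mm, fixed to the bench, with a wooden fence 10 mm high around a square of 77 mm in which the block lies: it stops the block turning, not rising. Origin at the centre of the board's underside; the block lies on the board's upper face, 8 mm up
- tray: clear plastic tray fixed to the bench, 75 x 204 x 22 mm, walls and floor 4 mm, with three compartments of about 67 x 63 mm in a row along its own y, centres 65.5 mm apart. Origin at the centre of its underside. What stands in which compartment changes
- cork: thin round cork disc, 52 mm in diameter and 3 mm thick, fixed on the floor of the free compartment. Origin at the centre of its underside; the upper face is 3 mm higher
- spare_a: ball-headed steel punch 47 mm tall, 26 mm across, standing loose in a compartment: leave alone. Origin at its foot
- spare_b: a second, equal ball-headed punch in another compartment: leave alone. Origin at its foot
- brick: pale soldering brick, 60 x 115 x 30 mm, loose on the bench beyond the work: leave alone. Origin under its centre
- jar: small clear lidded jar, 52 mm in diameter and 50 mm tall, loose on the bench beyond the work: leave alone. Origin under its centre
- collet (a point): centre of the bore's mouth, on the block's upper face. Friction acts against the direction of sliding: while the shank turns, only the share (rise per radian / 12 mm) of it resists the pull. So a rise of 3 mm per radian or less, made only while turning, leaves the block down. The jaws let go once the punch has risen about 23 mm

How it is judged:
By the outcome, as a careful person would: the job done as asked, in the order asked, and still so for the second after the job is handed in, with the robot touching nothing.
It also fails if it takes over 64 s, if anything falls off the work surface, if the arm or the gripper's body presses on something with over 40 N, if the wrist force passes 120 N, or if a joint passes its speed limit or range.

## Working session

There is one attempt and no reset: what is moved stays moved. The work goes in short steps, Python scripts to look and compute and a shell command to move; the robot and the scene stay as the last step left them, time stands still between calls to the robot, and variables do not carry over. Pictures are saved under pics/ and viewed, at most 12 in all, crops included, and the job is handed in when it is done.

```bash
ls; mkdir -p pics; cat > h.py <<'E'
import numpy as np, cv2
from workcell import ctrl
def grab(n,f):
    d=ctrl.get_image(n); cv2.imwrite('pics/'+f,cv2.cvtColor(d['img'],cv2.COLOR_RGB2BGR))
    np.savez('pics/'+f+'.npz',**{k:np.array(v) for k,v in d.items()}); return d
def load(f): return dict(np.load('pics/'+f+'.npz'))
def ray(d,u,v,z):
    r=d['R'].T@np.array([(u-d['cx'])/d['fx'],(v-d['cy'])/d['fy'],1]); c=-d['R'].T@d['t']
    return c+r*(z-c[2])/r[2]
def proj(d,X):
    p=d['R']@np.array(X,float)+d['t']; return np.array([d['fx']*p[0]/p[2]+d['cx'],d['fy']*p[1]/p[2]+d['cy']])
E
python3 - <<'E'
from h import *
for n in ['top','side']:
    d=grab(n,n+'1.png'); print(n,d['fx'],-d['R'].T@d['t'],d['R'])
o=ctrl.get_obs(); print(o)
E
```

```text
jog.py
pics
workcell.py
top 538.8374433811176 [ 486.61864484    2.30221464 1092.88464161] [[ 2.73662778e-02 -9.99625286e-01 -6.12315255e-04]
 [-9.90542415e-01 -2.70352225e-02 -1.34516988e-01]
 [ 1.34450029e-01  4.28775349e-03 -9.90911098e-01]]
side 469.84306654889275 [244.55488328 454.46773707 618.6027574 ] [[-0.72693048 -0.68658931  0.01293069]
 [-0.46446434  0.47771046 -0.74569805]
 [ 0.50581119 -0.54807649 -0.66615855]]
{'t': 0.1, 'qpos': array([ 1.22402162e+00,  4.23768199e-01,  1.63059965e+00, -2.15442039e-05,
        1.08859712e+00, -1.90267164e-02]), 'qvel': array([ 0.00054386, -0.00030114, -0.00225869,  0.00097066, -0.00021837,
        0.00030491]), 'joint_torque': array([ 5.43053793e-04, -5.45621681e+01, -2.74322069e+01,  6.46375492e-02,
        1.88738859e-02, -3.15442367e-05]), 'ee_pos': array([201.03031268, 591.28593436, 238.98252497]), 'orientation': array([-5.12470911e-01, -3.09927784e+00,  2.12496766e-03]), 'ft_force': array([-0.21487464, -0.41787584, -0.40245092]), 'moment': array([-0.02352064, -0.02824379,  0.04046297]), 'grasp_force': 0.0, 'width': 87.92637787002575}
```

View pics/top1.png

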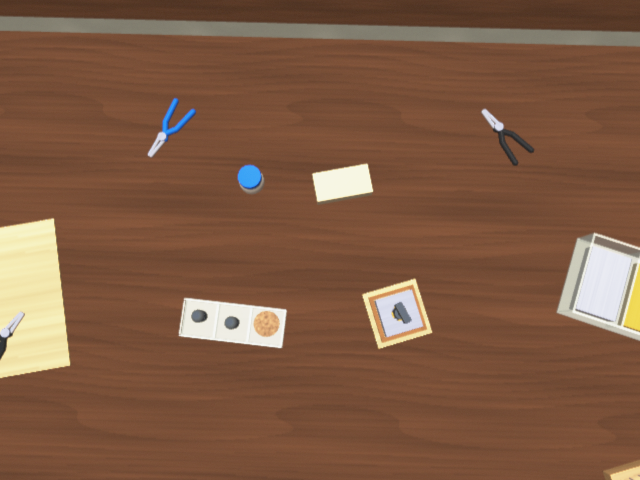

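View pics/side1.png

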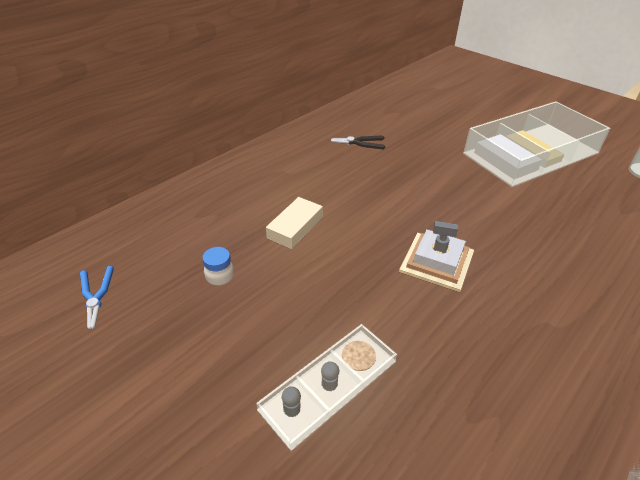

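Top: the punch bar is at about (402,313) on the nest (397,313) and the cork is at (267,324), in the tray's right-hand compartment. Side: the bar is at (446,229) and the cork at (359,355).

```bash
python3 - <<'E'
from h import *
d=load('top1.png'); im=d['img']; hsv=cv2.cvtColor(im,cv2.COLOR_RGB2HSV)
def blob(m,x0,x1,y0,y1):
    k=np.zeros_like(m); k[y0:y1,x0:x1]=m[y0:y1,x0:x1]
    c=max(cv2.findContours(k,cv2.RETR_EXTERNAL,cv2.CHAIN_APPROX_NONE)[0],key=cv2.contourArea); return c
# nest: bright yellow
m=((hsv[...,2]>190)).astype(np.uint8); c=blob(m,350,445,270,355)
b=cv2.boxPoints(cv2.minAreaRect(c)); print('nest',[ray(d,*p,8)[:2].round(1) for p in b],np.mean([ray(d,*p,8) for p in b],0))
c=blob(m,170,300,290,355); b=cv2.boxPoints(cv2.minAreaRect(c)); print('tray',[ray(d,*p,22)[:2].round(1) for p in b],np.mean([ray(d,*p,22) for p in b],0))
m=((hsv[...,1]>70)).astype(np.uint8); c=blob(m,251,283,306,343);(u,v),r=cv2.minEnclosingCircle(c); M=cv2.moments(c);print('cork',u,v,r,M['m10']/M['m00'],ray(d,M['m10']/M['m00'],M['m01']/M['m00'],7))
cv2.imwrite('pics/c1.png',cv2.hconcat([cv2.resize(cv2.cvtColor(im[265:365,350:450],4),(400,400),interpolation=0),cv2.resize(cv2.cvtColor(load('side1.png')['img'][210:290,400:480],4),(400,400),interpolation=0)]))
E
```

```text
nest [array([546.2, -80.1]), array([ 581.7, -188.1]), array([ 473.5, -221.1]), array([ 438.9, -114.4])] [ 510.06984971 -150.93264544    8.        ]
tray [array([453.1, 279.2]), array([528.9, 275.1]), array([511.1,  69.3]), array([435.6,  75.4])] [482.17082005 174.73550419  22.        ]
cork 265.9545593261719 323.31817626953125 12.831642150878906 266.05345911949684 [481.62529008 109.49877152   7.        ]
```

View pics/c1.png

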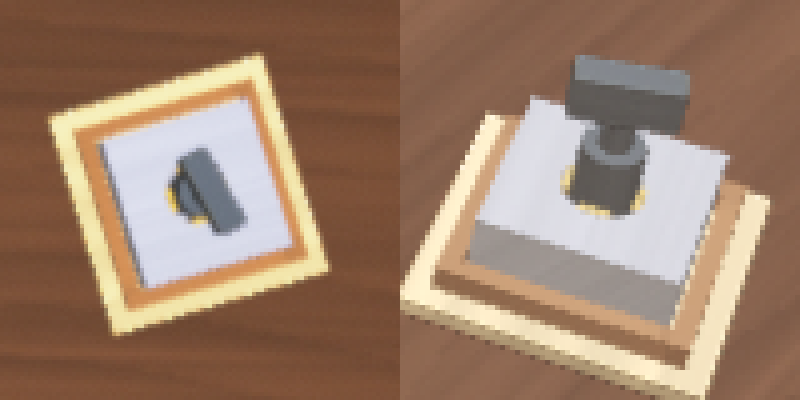

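```bash
cat >> h.py <<'E'
from scipy.spatial.transform import Rotation as Ro
def tool(): 
    o=ctrl.get_obs(); return np.array(o['ee_pos']),Ro.from_rotvec(o['orientation']),o
def plan(target,ax=None):
    "delta in tool axes to world target; yaw about tool z so tool y goes across bar axis ax (world angle)"
    p,R,o=tool(); print('tcp',p.round(1),'tz',R.as_matrix()[:,2].round(4),'q',np.round(o['qpos'],3),'d',R.inv().apply(np.array(target)-p).round(2))
    if ax is not None:
        b=R.inv().apply([np.cos(ax),np.sin(ax),0]); a=np.arctan2(b[1],b[0]); print('turn', [round(a+k*np.pi,3) for k in(-1,0,1)])
E
python3 - <<'E'
from h import *
d=load('top1.png')
f=lambda x,y:ray(d,350+x/4-.5,265+y/4-.5,92)
a,b=f(193.5,151),f(232.5,229); ax=np.arctan2(*(b-a)[1::-1]); print('bar',(a+b)/2,np.linalg.norm(b-a),ax)
plan([505,-152,240],ax)
w=grab('wrist','w0.png'); p,R,o=tool(); print('cam in tool',R.inv().apply(-w['R'].T@w['t']-p), (R.inv()*Ro.from_matrix(w['R'].T)).as_matrix().round(2),w['fx'])
E
```

```text
bar [ 509.85497792 -150.16983754   92.        ] 39.68900277369247 -2.6647157133128343
tcp [201.  591.3 239. ] tz [-4.0e-04 -1.3e-03 -1.0e+00] q [ 1.224  0.424  1.631 -0.     1.089 -0.019] d [-5.2706e+02 -6.0588e+02 -1.9000e-01]
turn [np.float64(-3.946), np.float64(-0.805), np.float64(2.337)]
cam in tool [  72.18984513   -0.23580539 -144.31883634] [[ 0.   -0.96 -0.27]
 [ 1.    0.    0.  ]
 [-0.   -0.27  0.96]] 354.75229280540634
```

```bash

J='python3 jog.py'
python3 jog.py '[[-26.4,-30.3,0,0,0,0],[-26.4,-30.3,0,0,0,0],[-26.4,-30.3,0,0,0,0],[-26.4,-30.3,0,0,0,0],[-26.4,-30.3,0,0,0,0]]'
python3 jog.py '[[-26.4,-30.3,0,0,0,0],[-26.4,-30.3,0,0,0,0],[-26.4,-30.3,0,0,0,0],[-26.4,-30.3,0,0,0,0],[-26.4,-30.3,0,0,0,0]]'
python3 jog.py '[[-26.4,-30.3,0,0,0,0],[-26.4,-30.3,0,0,0,0],[-26.4,-30.3,0,0,0,0],[-26.4,-30.3,0,0,0,0],[-26.4,-30.3,0,0,0,0]]'
python3 jog.py '[[-26.4,-30.3,0,0,0,0],[-26.4,-30.3,0,0,0,0],[-26.4,-30.3,0,0,0,0],[-26.4,-30.3,0,0,0,0],[-26.4,-30.3,0,0,0,0]]'
python3 jog.py '[[0,0,0,0,0,0.123],[0,0,0,0,0,0.123],[0,0,0,0,0,0.123],[0,0,0,0,0,0.123],[0,0,0,0,0,0.123]]' 60
python3 -c "
from h import *
plan([509.9,-150.4,200],-2.665)"
```

```text
t: 0.57
ee_pos: [277.5, 403.9, 239.4]
orientation: [-0.512, -3.1, 0.001]
ft_force: [0.7, -0.5, 0.2]
width: 88.0
grasp_force: 0.0
t: 0.98
ee_pos: [353.7, 218.0, 239.7]
orientation: [0.512, 3.099, 0.0]
ft_force: [0.9, 1.4, -0.8]
width: 88.0
grasp_force: 0.0
t: 1.4
ee_pos: [430.0, 31.9, 239.8]
orientation: [0.513, 3.099, 0.0]
ft_force: [1.1, 0.5, -0.4]
width: 87.8
grasp_force: 0.0
t: 1.82
ee_pos: [506.1, -154.1, 239.6]
orientation: [-0.513, -3.099, -0.0]
ft_force: [1.2, 0.5, 0.6]
width: 87.8
grasp_force: 0.0
t: 2.23
ee_pos: [505.7, -152.2, 239.4]
orientation: [-1.436, -2.794, 0.0]
ft_force: [-0.2, 0.7, -0.1]
width: 61.0
grasp_force: 0.0
tcp [ 505.7 -152.2  239.4] tz [-7.e-04  2.e-04 -1.e+00] q [-0.315  0.282  1.843 -0.     1.017 -0.936] d [-1.01  4.46 39.36]
turn [np.float64(-4.568), np.float64(-1.426), np.float64(1.716)]
```

```bash

python3 jog.py '[[0,0,0,0,0,0.123],[0,0,0,0,0,0.123],[0,0,0,0,0,0.123],[0,0,0,0,0,0.123],[0,0,0,0,0,0.123]]'
python3 jog.py '[[0,0,0,0,0,0.123],[0,0,0,0,0,0.123],[0,0,0,0,0,0.123],[0,0,0,0,0,0.123],[0,0,0,0,0,0.123]]'
python3 jog.py '[[0,0,0,0,0,0.123],[0,0,0,0,0,0.123],[0,0,0,0,0,0.123],[0,0,0,0,0,0.117],[0,0,0,0,0,0]]'
python3 - <<'E'
from h import *
plan([509.9,-150.4,200],-2.665)
d=grab('wrist','w1.png'); print(proj(d,[509.9,-150.4,92]))
E
```

```text
t: 2.65
ee_pos: [505.8, -151.9, 239.5]
orientation: [-2.213, -2.229, 0.0]
ft_force: [-0.3, 0.3, -0.6]
width: 60.1
grasp_force: 0.0
t: 3.07
ee_pos: [505.8, -151.9, 239.5]
orientation: [-2.784, -1.454, 0.001]
ft_force: [0.6, -0.5, -0.1]
width: 59.8
grasp_force: 0.0
t: 3.48
ee_pos: [505.8, -152.0, 239.5]
orientation: [-3.052, -0.745, 0.0]
ft_force: [-0.5, -0.3, 0.4]
width: 59.7
grasp_force: 0.0
tcp [ 505.8 -152.   239.5] tz [-3.e-04  1.e-04 -1.e+00] q [-0.314  0.282  1.843  0.     1.017  0.778] d [ 4.33  0.49 39.5 ]
turn [np.float64(-6.281), np.float64(-3.14), np.float64(0.002)]
[325.27324653 228.02854223]
```

View pics/w1.png

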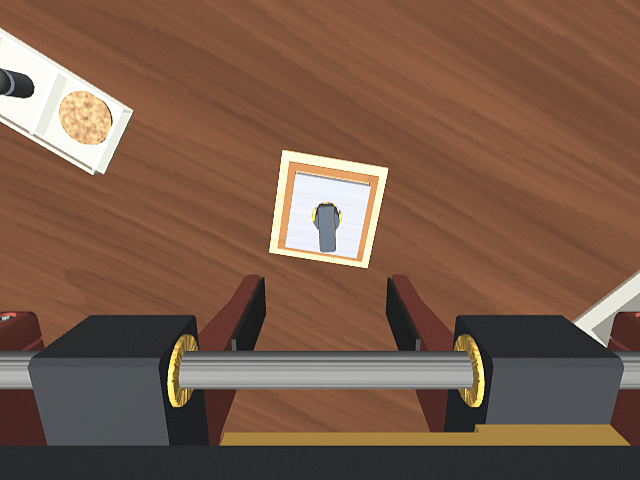

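The bar's top face spans about (318–337, 205–251), centred near (327,228), about 2 px from the prediction. I'll measure it more finely.

```bash
python3 - <<'E'
from h import *
d=load('w1.png'); im=d['img'].astype(int); s=im.max(2)
print(s[228,312:345]); print(s[198:258,328])
m=((s>75)&(s<140)&(im.max(2)-im.min(2)<40)).astype(np.uint8); k=np.zeros_like(m); k[200:258,305:350]=m[200:258,305:350]
k=cv2.morphologyEx(k,cv2.MORPH_OPEN,np.ones((3,3),np.uint8))
c=max(cv2.findContours(k,0,1)[0],key=cv2.contourArea); r=cv2.minAreaRect(c);b=cv2.boxPoints(r);print(r)
P=[ray(d,*p,92) for p in b]; print(np.mean(P,0)); 
e=[P[1]-P[0],P[2]-P[1]]; print([ (np.linalg.norm(x),np.arctan2(x[1],x[0])) for x in e])
plan(np.mean(P,0)+[0,0,-9.5])
E
```

```text
[251 251 253 255 236 133 108 119 138 148 143 142 146 146 144 142 144 145
 146 144 149 143 126 106 134 241 255 253 250 250 249 249 249]
[249 251 254 255 190 134  70  72  92 142 148 147 146 145 147 148 145 145
 144 146 145 145 144 145 146 143 146 146 145 145 144 142 144 145 142 142
 145 143 144 143 142 142 143 143 145 143 141 142 142 141 142 144 132 120
 220 255 229 227 244 255]Traceback (most recent call last):
  File "<stdin>", line 6, in <module>
ValueError: max() iterable argument is empty
```

```bash
python3 - <<'E'
from h import *
d=load('w1.png'); s=d['img'].astype(int).max(2)
m=((s>115)&(s<160)).astype(np.uint8); k=np.zeros_like(m); k[205:254,305:350]=m[205:254,305:350]
k=cv2.morphologyEx(k,cv2.MORPH_OPEN,np.ones((5,5),np.uint8))
c=max(cv2.findContours(k,0,1)[0],key=cv2.contourArea); r=cv2.minAreaRect(c);b=cv2.boxPoints(r);print(r)
P=[ray(d,*p,92) for p in b]; print(np.mean(P,0)); 
e=[P[1]-P[0],P[2]-P[1]]; print([ (np.linalg.norm(x),np.arctan2(x[1],x[0])) for x in e])
plan(np.mean(P,0)+[0,0,-9.5])
E
```

```text
((326.5, 229.0), (44.0, 15.0), 90.0)
[ 509.34540641 -151.85639862   92.        ]
[(np.float64(12.466455868074497), np.float64(-1.0919742106387043)), (np.float64(38.19888308649271), np.float64(-2.6562835198580474))]
tcp [ 505.8 -152.   239.5] tz [-4.e-04  1.e-04 -1.e+00] q [-0.314  0.282  1.843 -0.     1.017  0.771] d [  3.19   1.58 157.01]
```

```bash

python3 jog.py '[[3.7,0.9,25,0,0,0],[0,0,35,0,0,0],[0,0,35,0,0,0],[0,0,35,0,0,0],[0,0,27,0,0,0]]'
python3 jog.py '[[0,0,0,0,0,0],[0,0,0,0,0,0],[0,0,0,0,0,0]]'
python3 - <<'E'
from h import *
plan([509.6,-151.1,82.5],-2.66)
grab('wrist','w2.png');grab('side','s2.png')
a=cv2.imread('pics/w2.png')[130:430,170:490];b=cv2.resize(cv2.imread('pics/s2.png')[180:300,380:508],(320,300))
cv2.imwrite('pics/c2.png',cv2.hconcat([a,b]))
E
```

```text
t: 3.95
ee_pos: [508.7, -150.8, 80.4]
orientation: [-3.048, -0.758, 0.002]
ft_force: [-0.4, 0.2, -0.1]
width: 59.9
grasp_force: 0.0
t: 4.2
ee_pos: [510.6, -151.4, 83.9]
orientation: [3.049, 0.753, 0.002]
ft_force: [0.0, 0.5, -0.9]
width: 60.4
grasp_force: 0.0
tcp [ 510.6 -151.4   83.9] tz [ 1.4e-03 -4.0e-04 -1.0e+00] q [-0.311  0.526  1.925  0.     0.69   0.776] d [-0.73 -0.69  1.39]
turn [np.float64(-6.28), np.float64(-3.139), np.float64(0.003)]
```

View pics/c2.png

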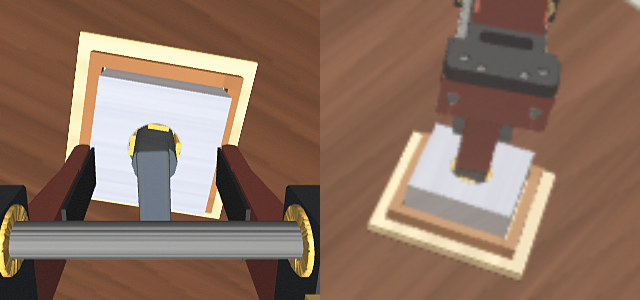

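The bar sits midway between the fingers: crop x is 155, against finger edges at 95 and 217. I'll close now.

```bash

python3 jog.py '[[-0.5,0,0.5,0,0,0],[0,0,0,0,0,0],[0,0,0,0,0,0],[0,0,0,0,0,0],[0,0,0,0,0,0]]' 5
python3 jog.py '[[0,0,0,0,0,0],[0,0,0,0,0,0],[0,0,0,0,0,0],[0,0,0,0,0,0],[0,0,0,0,0,0]]'
python3 -c "
from h import *
plan([509.6,-151.1,82.5],-2.66);print(tool()[2]['moment'])"
```

```text
t: 4.72
ee_pos: [509.3, -151.4, 82.5]
orientation: [3.05, 0.751, 0.001]
ft_force: [1.0, 0.3, -0.1]
width: 30.2
grasp_force: 0.0
t: 5.13
ee_pos: [509.2, -151.3, 82.2]
orientation: [-3.05, -0.751, 0.0]
ft_force: [-0.2, 0.7, 1.0]
width: 14.1
grasp_force: 30.0
tcp [ 509.2 -151.3   82.2] tz [-1.e-04  1.e-04 -1.e+00] q [-0.311  0.528  1.927  0.     0.687  0.777] d [ 0.46 -0.02 -0.35]
turn [np.float64(-6.282), np.float64(-3.141), np.float64(0.001)]
[-0.07466293  0.1862514  -0.13078235]
```

```bash

python3 jog.py '[[0,0,0,0,0,-0.12],[0,0,0,0,0,-0.12],[0,0,-0.25,0,0,-0.12],[0,0,-0.25,0,0,-0.12],[0,0,-0.25,0,0,-0.12]]'
python3 jog.py '[[0,0,-0.25,0,0,-0.12],[0,0,-0.25,0,0,-0.12],[0,0,-0.25,0,0,-0.12],[0,0,-0.25,0,0,-0.12],[0,0,0,0,0,-0.12]]'
python3 - <<'E'
from h import *
plan([509.6,-151.1,82.5]);print(tool()[2]['moment'])
d=grab('side','s3.png')
b=cv2.resize(cv2.imread('pics/s3.png')[180:300,380:508],(320,300)); a=cv2.resize(cv2.imread('pics/s2.png')[180:300,380:508],(320,300))
cv2.imwrite('pics/c3.png',cv2.hconcat([a,b]))
E
```

```text
t: 5.55
ee_pos: [508.6, -151.0, 82.4]
orientation: [-2.687, -1.626, 0.001]
ft_force: [-0.0, -0.2, -4.7]
width: 13.9
grasp_force: 30.0
t: 5.97
ee_pos: [508.2, -150.9, 83.1]
orientation: [-2.086, -2.346, 0.001]
ft_force: [-0.7, 0.6, -4.6]
width: 14.0
grasp_force: 30.0
tcp [ 508.2 -150.9   83.1] tz [-2.2e-03  9.0e-04 -1.0e+00] q [-0.311  0.526  1.928  0.     0.691 -0.429] d [-0.32  1.34  0.62]
[-0.07112018  0.19891462 -0.16014868]
```

View pics/c3.png

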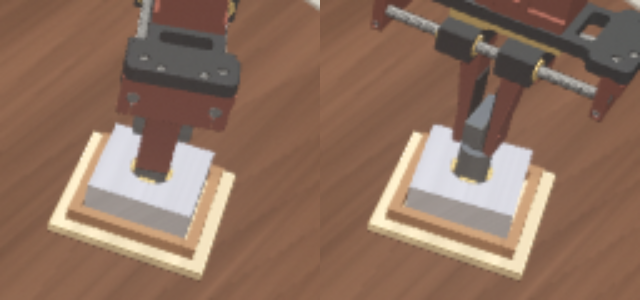

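The block has stayed down in the nest while the punch turns in the grip, at about 5 N of pull. I'll continue.

```bash

python3 jog.py '[[0,0,0,0,0,-0.12],[0,0,-0.25,0,0,-0.12],[0,0,-0.25,0,0,-0.12],[0,0,-0.25,0,0,-0.12],[0,0,-0.25,0,0,-0.12]]'
python3 jog.py '[[0,0,-0.25,0,0,-0.12],[0,0,-0.25,0,0,-0.12],[0,0,-0.25,0,0,-0.12],[0,0,-0.25,0,0,-0.12],[0,0,-0.25,0,0,-0.12]]'
python3 jog.py '[[0,0,-0.25,0,0,-0.12],[0,0,-0.25,0,0,-0.12],[0,0,-0.25,0,0,-0.12],[0,0,0,0,0,-0.12],[0,0,0,0,0,0.12]]'
python3 jog.py '[[0,0,0,0,0,0.12],[0,0,0,0,0,0.12],[0,0,-0.25,0,0,0.12],[0,0,-0.25,0,0,0.12],[0,0,-0.25,0,0,0.12]]'
python3 jog.py '[[0,0,-0.25,0,0,0.12],[0,0,-0.25,0,0,0.12],[0,0,-0.25,0,0,0.12],[0,0,-0.25,0,0,0.12],[0,0,-0.25,0,0,0.12]]'
python3 -c "
from h import *
plan([509.2,-151.3,82.2]);print(tool()[2]['moment'])"
```

```text
t: 6.43
ee_pos: [507.9, -151.0, 84.0]
orientation: [-1.303, -2.856, 0.001]
ft_force: [-1.8, -0.4, -6.7]
width: 13.8
grasp_force: 30.0
t: 6.85
ee_pos: [507.8, -151.2, 85.2]
orientation: [-0.4, -3.113, -0.0]
ft_force: [-1.5, -2.8, -6.3]
width: 13.9
grasp_force: 30.0
t: 7.27
ee_pos: [508.0, -151.4, 86.1]
orientation: [0.18, -3.134, -0.001]
ft_force: [-0.3, 0.8, -6.4]
width: 13.6
grasp_force: 29.9
t: 7.68
ee_pos: [507.9, -151.0, 86.8]
orientation: [-0.787, -3.038, 0.0]
ft_force: [-1.7, 0.4, -5.9]
width: 14.0
grasp_force: 29.9
t: 8.1
ee_pos: [508.1, -150.9, 88.0]
orientation: [-1.65, -2.67, 0.001]
ft_force: [0.0, 0.9, -7.0]
width: 13.8
grasp_force: 29.9
tcp [ 508.1 -150.9   88. ] tz [-2.5e-03  7.0e-04 -1.0e+00] q [-0.311  0.517  1.926 -0.     0.701 -0.775] d [-0.83  0.82  5.8 ]
[0.05853963 0.07053071 0.17839423]
```

```bash

python3 jog.py '[[0,0,-0.25,0,0,0.12],[0,0,-0.25,0,0,0.12],[0,0,-0.25,0,0,0.12],[0,0,-0.25,0,0,0.12],[0,0,-0.25,0,0,0.12]]'
python3 jog.py '[[0,0,-0.25,0,0,0.12],[0,0,-0.25,0,0,0.12],[0,0,-0.25,0,0,0.12],[0,0,-0.25,0,0,0.12],[0,0,-0.25,0,0,0.12]]'
python3 jog.py '[[0,0,-0.25,0,0,0.12],[0,0,-0.25,0,0,0.12],[0,0,-0.25,0,0,0.12],[0,0,-0.25,0,0,0.12],[0,0,-0.25,0,0,0.12]]'
python3 jog.py '[[0,0,-0.25,0,0,0.12],[0,0,-0.25,0,0,0.12],[0,0,-0.25,0,0,0.12],[0,0,-0.25,0,0,0.12],[0,0,-0.25,0,0,0.12]]'
python3 jog.py '[[0,0,-0.25,0,0,0.12],[0,0,-0.25,0,0,0.12],[0,0,0,0,0,0.12],[0,0,0,0,0,-0.12],[0,0,0,0,0,-0.12]]'
python3 jog.py '[[0,0,0,0,0,-0.12],[0,0,-0.25,0,0,-0.12],[0,0,-0.25,0,0,-0.12],[0,0,-0.25,0,0,-0.12],[0,0,-0.25,0,0,-0.12]]'
python3 - <<'E'
from h import *
plan([509.2,-151.3,82.2]);print(tool()[2]['moment'])
d=grab('side','s4.png')
b=cv2.resize(cv2.imread('pics/s4.png')[180:300,380:508],(320,300)); a=cv2.resize(cv2.imread('pics/side1.png')[180:300,380:508],(320,300))
cv2.imwrite('pics/c4.png',cv2.hconcat([a,b]))
E
```

```text
t: 8.52
ee_pos: [508.5, -151.0, 89.3]
orientation: [-2.366, -2.064, 0.001]
ft_force: [-0.4, 0.9, -7.5]
width: 14.0
grasp_force: 29.9
t: 8.93
ee_pos: [508.8, -151.1, 90.7]
orientation: [-2.871, -1.273, 0.001]
ft_force: [0.2, -0.1, -6.8]
width: 13.8
grasp_force: 29.9
t: 9.35
ee_pos: [509.0, -151.3, 92.1]
orientation: [-3.12, -0.368, 0.001]
ft_force: [0.8, -0.3, -5.9]
width: 13.6
grasp_force: 29.9
t: 9.77
ee_pos: [509.0, -151.5, 93.4]
orientation: [3.089, -0.57, -0.001]
ft_force: [0.2, -2.4, -6.0]
width: 13.9
grasp_force: 29.9
t: 10.18
ee_pos: [509.2, -151.5, 94.1]
orientation: [3.053, -0.741, 0.0]
ft_force: [0.9, -1.8, -3.7]
width: 13.6
grasp_force: 30.0
t: 10.6
ee_pos: [509.1, -151.3, 94.9]
orientation: [-3.135, -0.197, 0.001]
ft_force: [1.0, -0.2, -6.2]
width: 14.0
grasp_force: 30.0
tcp [ 509.1 -151.3   94.9] tz [-4.e-04  2.e-04 -1.e+00] q [-0.311  0.505  1.924  0.     0.713  1.134] d [ 0.14  0.05 12.73]
[ 0.01840606 -0.13230257 -0.17699591]
```

View pics/c4.png

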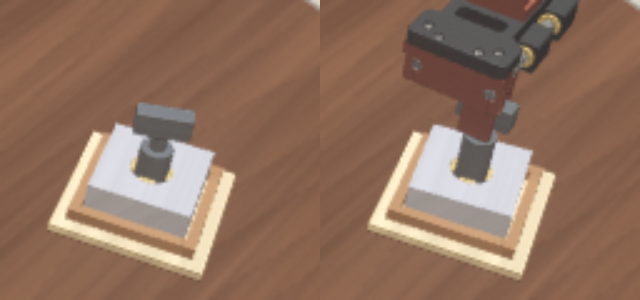

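The punch is about 12.7 mm out and the block is still seated.

```bash

python3 jog.py '[[0,0,-0.28,0,0,-0.12],[0,0,-0.28,0,0,-0.12],[0,0,-0.28,0,0,-0.12],[0,0,-0.28,0,0,-0.12],[0,0,-0.28,0,0,-0.12]]'
python3 jog.py '[[0,0,-0.28,0,0,-0.12],[0,0,-0.28,0,0,-0.12],[0,0,-0.28,0,0,-0.12],[0,0,-0.28,0,0,-0.12],[0,0,-0.28,0,0,-0.12]]'
python3 jog.py '[[0,0,-0.28,0,0,-0.12],[0,0,-0.28,0,0,-0.12],[0,0,-0.28,0,0,-0.12],[0,0,-0.28,0,0,-0.12],[0,0,-0.28,0,0,-0.12]]'
python3 jog.py '[[0,0,-0.28,0,0,-0.12],[0,0,-0.28,0,0,-0.12],[0,0,-0.28,0,0,-0.12],[0,0,-0.28,0,0,-0.12],[0,0,-0.28,0,0,-0.12]]'
python3 jog.py '[[0,0,-0.28,0,0,-0.12],[0,0,-0.28,0,0,-0.12],[0,0,-0.28,0,0,-0.12],[0,0,-0.28,0,0,-0.12],[0,0,0,0,0,-0.12]]'
python3 jog.py '[[0,0,0,0,0,0.12],[0,0,0,0,0,0.12],[0,0,0,0,0,0.12],[0,0,-0.28,0,0,0.12],[0,0,-0.28,0,0,0.12]]'
python3 -c "
from h import *
plan([509.2,-151.3,82.2]);print(tool()[2]['moment'])"
```

```text
t: 11.07
ee_pos: [508.8, -151.0, 96.3]
orientation: [-2.938, -1.111, 0.001]
ft_force: [0.4, 1.4, -6.5]
width: 13.8
grasp_force: 30.0
t: 11.48
ee_pos: [508.5, -150.8, 97.5]
orientation: [-2.478, -1.929, 0.001]
ft_force: [0.8, 1.6, -6.6]
width: 14.1
grasp_force: 30.0
t: 11.9
ee_pos: [508.1, -150.8, 98.8]
orientation: [-1.796, -2.574, 0.001]
ft_force: [-0.8, 1.2, -6.3]
width: 13.8
grasp_force: 30.0
t: 12.32
ee_pos: [507.8, -150.9, 100.1]
orientation: [-0.955, -2.99, 0.0]
ft_force: [-2.1, -0.2, -6.9]
width: 13.6
grasp_force: 30.0
t: 12.73
ee_pos: [507.8, -151.2, 101.3]
orientation: [-0.029, -3.138, -0.001]
ft_force: [-2.1, -1.7, -4.3]
width: 13.7
grasp_force: 30.0
t: 13.15
ee_pos: [508.1, -151.0, 102.0]
orientation: [-0.972, -2.985, 0.0]
ft_force: [-0.8, 0.6, -6.0]
width: 13.9
grasp_force: 29.9
tcp [ 508.1 -151.   102. ] tz [-2.5e-03  6.0e-04 -1.0e+00] q [-0.311  0.493  1.922 -0.     0.729 -1.252] d [-1.14  0.43 19.77]
[0.06577343 0.12878128 0.15922533]
```

```bash

python3 jog.py '[[0,0,-0.28,0,0,0.12],[0,0,-0.28,0,0,0.12],[0,0,-0.28,0,0,0.12],[0,0,-0.28,0,0,0.12],[0,0,-0.28,0,0,0.12]]'
python3 jog.py '[[0,0,-0.28,0,0,0.12],[0,0,-0.28,0,0,0.12],[0,0,-0.28,0,0,0.12],[0,0,-0.28,0,0,0.12],[0,0,-0.28,0,0,0.12]]'
python3 jog.py '[[0,0,-0.28,0,0,0.12],[0,0,-0.28,0,0,0.12],[0,0,-0.28,0,0,0.12],[0,0,-0.28,0,0,0.12],[0,0,-0.28,0,0,0.12]]'
python3 jog.py '[[0,0,-0.28,0,0,0.12],[0,0,-0.28,0,0,0.12],[0,0,-0.28,0,0,0.12],[0,0,-0.28,0,0,0.12],[0,0,-0.28,0,0,0.12]]'
python3 -c "
from h import *
plan([509.2,-151.3,82.2]);print(tool()[2]['moment'])"
```

```text
t: 13.57
ee_pos: [508.3, -150.9, 103.3]
orientation: [-1.811, -2.564, 0.001]
ft_force: [-0.4, 0.7, -6.1]
width: 13.7
grasp_force: 29.9
t: 13.98
ee_pos: [509.1, -151.3, 105.3]
orientation: [-2.489, -1.916, 0.001]
ft_force: [-0.0, -0.8, -2.6]
width: 13.8
grasp_force: 29.9
t: 14.4
ee_pos: [509.0, -151.3, 106.7]
orientation: [-2.945, -1.094, 0.001]
ft_force: [-0.5, -0.2, -2.3]
width: 14.0
grasp_force: 29.9
t: 14.82
ee_pos: [509.0, -151.2, 108.1]
orientation: [-3.137, -0.175, 0.001]
ft_force: [0.4, 0.6, -2.5]
width: 13.7
grasp_force: 29.9
tcp [ 509.  -151.2  108.1] tz [-6.e-04  1.e-04 -1.e+00] q [-0.311  0.483  1.919 -0.     0.74   1.148] d [ 0.22  0.09 25.91]
[-0.02999899  0.14584397  0.00773217]
```

The pull has dropped to about 2.5 N, the punch's own weight, so it is free. I'll lift it, and locate the cork more precisely with the side view.

```bash

python3 jog.py '[[0,0,-3,0,0,0],[0,0,-6,0,0,0],[0,0,-10,0,0,0],[0,0,-15,0,0,0],[0,0,-15,0,0,0]]'
python3 - <<'E'
from h import *
for n,box in [('side1.png',(335,382,335,375)),('w1.png',(50,120,82,155))]:
    d=load(n); hsv=cv2.cvtColor(d['img'],cv2.COLOR_RGB2HSV); m=(hsv[...,1]>70).astype(np.uint8); k=np.zeros_like(m)
    x0,x1,y0,y1=box; k[y0:y1,x0:x1]=m[y0:y1,x0:x1]; k=cv2.morphologyEx(k,cv2.MORPH_OPEN,np.ones((3,3),np.uint8))
    c=max(cv2.findContours(k,0,1)[0],key=cv2.contourArea); e=cv2.fitEllipse(c); print(n,e,ray(d,*e[0],7))
d=grab('side','s5.png')
# block seated? compare block region before/after
a=load('side1.png')['img'][245:290,395:480].astype(int);b=d['img'][245:290,395:480].astype(int); print(abs(a-b).mean())
cv2.imwrite('pics/c5.png',cv2.resize(cv2.imread('pics/s5.png')[150:300,360:510],(500,500)))
plan([481.5,109.5,155])
E
```

```text
t: 15.23
ee_pos: [509.0, -151.3, 158.4]
orientation: [-3.135, -0.195, 0.001]
ft_force: [-0.2, 0.4, -2.3]
width: 13.8
grasp_force: 30.0
side1.png ((358.9648742675781, 355.1625061035156), (27.73124122619629, 32.68274688720703), 114.42021179199219) [479.20050078 109.36591036   7.        ]
w1.png ((85.09928131103516, 117.52894592285156), (47.87450408935547, 56.00809860229492), 135.7540283203125) [482.23144581 107.15617204   7.        ]
4.040174291938998
tcp [ 510.8 -151.8  161.3] tz [ 0.0042 -0.0014 -1.    ] q [-0.311  0.397  1.893 -0.     0.847  1.135] d [   3.21 -262.97    5.84]
```

View pics/c5.png

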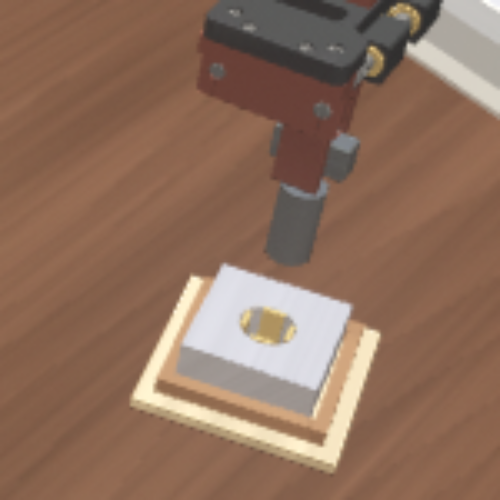

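The block is seated in the nest with an empty bore, and the punch hangs upright clear of it. Next is the move to the cork.

```bash

python3 jog.py '[[0.3,-16,0,0,0,0],[0.3,-26,0,0,0,0],[0.3,-28,0,0,0,0],[0.3,-28,0,0,0,0],[0.3,-28,0,0,0,0]]'
python3 jog.py '[[0.3,-28,0,0,0,0],[0.3,-28,0,0,0,0],[0.3,-28,0,0,0,0],[0.3,-26,0,0,0,0],[0.3,-16,0,0,0,0]]'
python3 jog.py '[[0.3,-10,0,0,0,0],[0,0,0,0,0,0],[0,0,0,0,0,0]]'
python3 - <<'E'
from h import *
plan([481,108.7,76])
d=grab('side','s6.png'); grab('top','t6.png');grab('wrist','w6.png')
a=cv2.resize(cv2.imread('pics/s6.png')[230:430,240:440],(400,400));b=cv2.resize(cv2.imread('pics/w6.png')[100:400,170:470],(400,400))
cv2.imwrite('pics/c6.png',cv2.hconcat([a,b]))
E
```

```text
t: 15.7
ee_pos: [495.1, -25.1, 157.8]
orientation: [3.136, 0.193, 0.001]
ft_force: [-0.2, -0.4, -2.3]
width: 14.0
grasp_force: 29.9
t: 16.12
ee_pos: [481.0, 101.3, 157.8]
orientation: [-3.135, -0.196, -0.001]
ft_force: [0.6, 0.3, -3.0]
width: 13.9
grasp_force: 30.0
t: 16.37
ee_pos: [480.5, 109.1, 157.5]
orientation: [3.135, 0.195, 0.001]
ft_force: [-0.6, 0.1, -2.6]
width: 14.0
grasp_force: 30.0
tcp [480.5 109.1 157.5] tz [ 4.e-04 -2.e-04 -1.e+00] q [ 0.199  0.353  1.979 -0.     0.809  1.646] d [ 0.43  0.42 81.49]
```

View pics/c6.png

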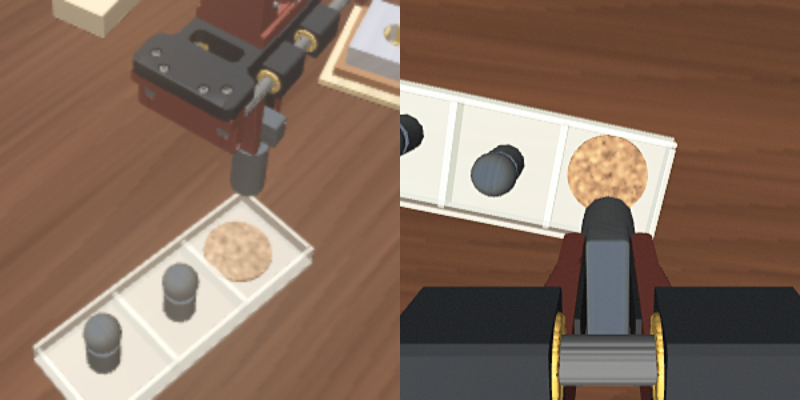

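The cork centre is at about wrist pixel (325,231), straight ahead of the punch, and the spares are undisturbed. I'll lower to just above the cork and recheck its ray.

```bash

python3 -c "
from h import *
d=load('w6.png'); print(ray(d,325.3,231,7))"
python3 jog.py '[[0,0,10,0,0,0],[0,0,20,0,0,0],[0,0,20,0,0,0],[0,0,12,0,0,0],[0,0,8,0,0,0]]'
python3 jog.py '[[0,0,4,0,0,0],[0,0,0,0,0,0],[0,0,0,0,0,0]]'
python3 - <<'E'
from h import *
plan([481,108.7,75.2])
grab('side','s7.png'); grab('wrist','w7.png')
a=cv2.resize(cv2.imread('pics/s7.png')[280:430,280:430],(400,400));b=cv2.resize(cv2.imread('pics/w7.png')[150:400,195:445],(400,400))
cv2.imwrite('pics/c7.png',cv2.hconcat([a,b]))
E
```

```text
[481.87863249 108.13901563   7.        ]
t: 16.93
ee_pos: [479.5, 108.2, 85.3]
orientation: [3.135, 0.191, -0.004]
ft_force: [-0.2, 0.0, -2.5]
width: 13.8
grasp_force: 30.0
t: 17.18
ee_pos: [480.7, 108.9, 83.4]
orientation: [-3.136, -0.192, -0.0]
ft_force: [0.1, 0.3, -2.6]
width: 14.0
grasp_force: 30.0
tcp [480.7 108.9  83.4] tz [ 2.e-04  0.e+00 -1.e+00] q [ 0.199  0.486  2.01  -0.     0.645  1.647] d [0.27 0.27 8.21]
```

View pics/c7.png

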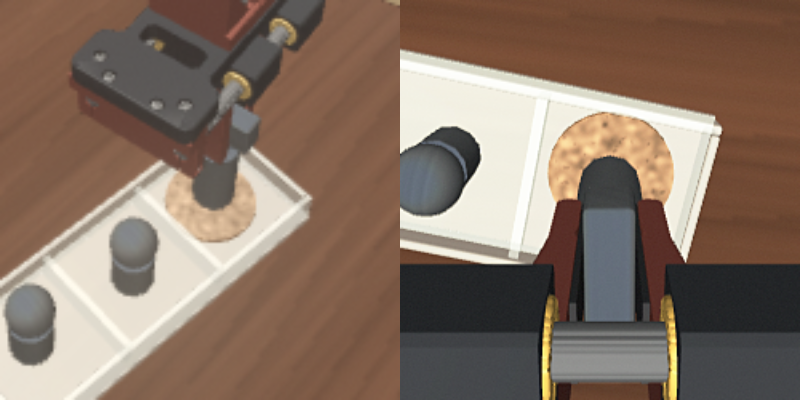

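The punch is over the middle of the cork, about 8 mm above it. I'll lower to contact.

```bash

python3 jog.py '[[0.3,0.2,3,0,0,0],[0,0,2,0,0,0],[0,0,1.2,0,0,0],[0,0,0.5,0,0,0],[0,0,0,0,0,0]]'
python3 jog.py '[[0,0,0.4,0,0,0],[0,0,0.4,0,0,0],[0,0,0,0,0,0],[0,0,0,0,0,0]]'
```

```text
t: 17.7
ee_pos: [480.6, 109.0, 76.5]
orientation: [3.136, 0.193, -0.0]
ft_force: [-0.5, 0.7, -2.0]
width: 13.7
grasp_force: 30.0
t: 18.03
ee_pos: [480.7, 109.0, 75.8]
orientation: [-3.136, -0.193, -0.0]
ft_force: [0.8, -0.7, -3.0]
width: 13.9
grasp_force: 30.0
```

```bash

python3 jog.py '[[0,0,0.3,0,0,0],[0,0,0.3,0,0,0],[0,0,0,0,0,0],[0,0,0,0,0,0]]'
python3 jog.py '[[0,0,0.3,0,0,0],[0,0,0.2,0,0,0],[0,0,0,0,0,0],[0,0,0,0,0,0]]'
```

```text
t: 18.37
ee_pos: [480.7, 109.0, 75.2]
orientation: [3.136, 0.193, -0.0]
ft_force: [0.1, 0.3, -2.3]
width: 14.1
grasp_force: 30.0
t: 18.7
ee_pos: [480.8, 109.0, 75.1]
orientation: [-3.136, -0.193, -0.0]
ft_force: [-2.2, -0.2, 6.0]
width: 14.2
grasp_force: 30.0
```

Contact shows as +6 N. I'll back off slightly, release and rise.

```bash

python3 jog.py '[[0,0,-0.2,0,0,0],[0,0,0,0,0,0]]'
python3 jog.py '[[0,0,0,0,0,0],[0,0,0,0,0,0],[0,0,0,0,0,0],[0,0,0,0,0,0],[0,0,0,0,0,0]]' 50
python3 jog.py '[[0,0,0,0,0,0],[0,0,0,0,0,0],[0,0,0,0,0,0]]'
python3 jog.py '[[0,0,-8,0,0,0],[0,0,-20,0,0,0],[0,0,-35,0,0,0],[0,0,-35,0,0,0],[0,0,-30,0,0,0]]'
python3 jog.py '[[0,0,0,0,0,0],[0,0,0,0,0,0],[0,0,0,0,0,0]]'
python3 - <<'E'
from h import *
grab('side','s8.png'); grab('wrist','w8.png')
a=cv2.resize(cv2.imread('pics/s8.png'),(400,300));b=cv2.resize(cv2.imread('pics/w8.png'),(400,300))
cv2.imwrite('pics/c8.png',cv2.vconcat([cv2.hconcat([a,b]),cv2.resize(cv2.imread('pics/s8.png')[285:435,240:440],(800,300))[:, :]]))
E
```

```text
t: 18.87
ee_pos: [480.8, 109.0, 75.1]
orientation: [-3.136, -0.193, -0.0]
ft_force: [-1.6, -0.3, 4.5]
width: 13.6
grasp_force: 30.0
t: 19.28
ee_pos: [480.7, 109.0, 74.8]
orientation: [3.136, 0.193, -0.0]
ft_force: [-0.1, -0.3, -0.0]
width: 43.6
grasp_force: 0.0
t: 19.53
ee_pos: [480.7, 108.9, 74.9]
orientation: [3.136, 0.193, -0.0]
ft_force: [0.0, 0.0, 0.1]
width: 50.1
grasp_force: 0.0
t: 19.95
ee_pos: [480.7, 108.9, 205.3]
orientation: [-3.136, -0.193, -0.001]
ft_force: [0.7, -0.2, 1.6]
width: 50.2
grasp_force: 0.0
t: 20.2
ee_pos: [480.3, 108.9, 202.8]
orientation: [3.136, 0.193, -0.0]
ft_force: [-1.4, -0.0, -0.5]
width: 50.1
grasp_force: 0.0
```

View pics/c8.png

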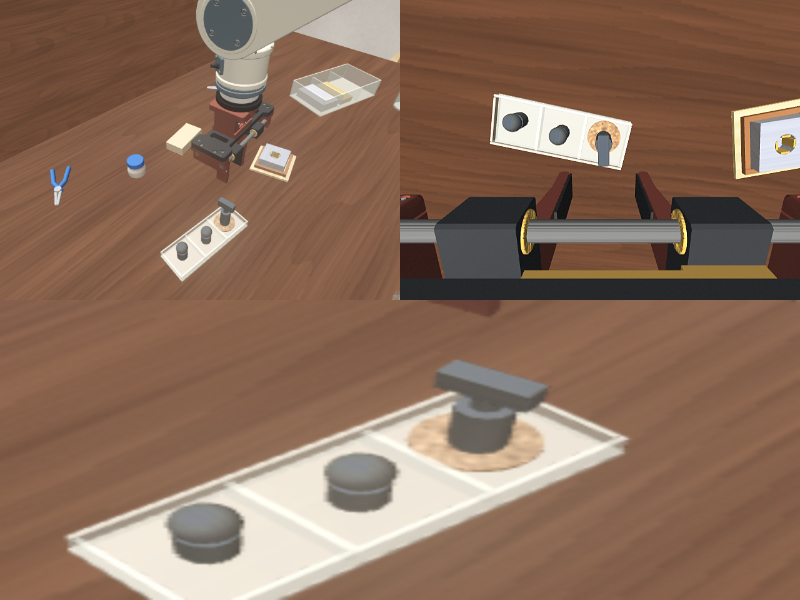

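The punch stands upright on the cork, around crop (480,430). The block is in its nest, and the spares, brick and jar are in place. I'm handing it in.

```bash
python3 -c "
from workcell import ctrl
print(ctrl.close_job())"
```

```text
the job is handed in; nothing more can be done
None
```

The punch was twisted free with the block still down in its nest, and it now stands upright and released on the cork; I handed the job in at about 20 s, and no verdict came back.

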